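# Shut the hold-down cover and turn the soldering frame over

## Task

Get the circuit board ready for soldering: push the open blue cover fully shut over the components, and only then push the frame over on its pivots, far bar down and near bar up and over, until it rests at its stop half a turn on, level with the solder side up and the cover still shut beneath. Work only with pushes of the fingertips and gently: lift and carry nothing, leave the stand standing where it is and do not disturb the things around it.

Things in the scene. Friction and masses are not known exactly. Their poses are not given: they have to be found in the camera images.
- stand: Loose soldering stand, 2 to 2.9 kg, rubber feet: grey base plate 180 x 256 mm, top at 14 mm, and two uprights (40 x 12 mm, 150 mm high, at y = +-118 mm) with the turning frame between them. Origin: centre of the underside. x points to the stand's far side (world x within 0.35 rad), y along the pivot axis, z up. The pivot axis lies at x = 0, 130 mm above the origin.
- frame (a joint): Turn of the aluminium frame that holds the green board, rad. 0: level, component side up, at a rubber stop; growing: far bar goes down, near bar comes up and over, away from the robot; 3.14: level, solder side up, at the other stop. Starts at 0 to 0.2. Friction pivot, 0.15 N m: stays where it is left.
- cover (a joint): Opening of the blue cover, rad: 0 shut over the components, growing as it opens to 1.95; starts at 1.55 to 1.8, standing up over the frame's far side, so it is pushed shut from behind, towards the robot and down. 60 g, friction hinge, 0.06 N m: stays where it is left, also upside down.
- pivot (a point): Centre of the frame, on the pivot axis; its axes are the frame's (those of the stand at joint 0; z out of the component side). The frame is 150 (x) x 200 (y) x 14 mm thick (z = -7 to 7). The board, 3 mm thick in mid-thickness, fills the opening between its bars; components stand up to 15 mm above z = 0.
- near_bar (a point): Middle of the bare near bar of the frame (x = -75 to -51 mm from the pivot axis, 14 mm thick), in mid-thickness, 63 mm from the axis. Its underside and lower outer edge are what is pushed once the bar has come up: follow its arc, up and over; below about 50 degrees a dead level push on its edge can jam. Axes as the frame's.
- far_bar (a point): Middle of the bare far bar of the frame (x = 47 to 75 mm from the pivot axis, 14 mm thick), in mid-thickness, 61 mm from the axis. Axes as the frame's.
- cover_hinge (a point): Middle of the cover's hinge axis, which runs along y, fixed to the frame at x = 44 mm, z = 14 mm from the pivot. This point turns with the cover: z points out of the cover's outer face, x from its free edge to the hinge.
- cover_edge (a point): Middle of the cover's free edge on its outer face. The cover is a pan 150 mm wide reaching 104 mm from the hinge, outer face 10 mm beyond the hinge axis (24 mm above the frame's mid-plane when shut), with a black lip 44 mm wide that reaches to 119 mm. Axes as the cover's, see cover_hinge.
- flux_bottle: White bottle with red cap, 44 mm across, 110 mm high, standing loose within about 0.25 m of the stand's centre on one side. Origin: centre of the underside. Leave alone.
- solder_spool: Spool of solder, 60 mm across, 42 mm high, standing loose on the other side of the stand. Origin: centre of the underside. Leave alone.
- screwdriver: Loose screwdriver with orange handle lying on the bench to the left. Leave alone.
- tweezers: Loose steel tweezers, 120 mm long, lying on the bench to the right. Leave alone.
- multimeter: Yellow multimeter, 180 x 88 x 50 mm, on the bench to the left, does not move. Origin: centre of the underside.
- parts_bin: Black parts bin, 160 x 120 x 50 mm, on the bench to the right, does not move. Origin: centre of the underside.

How it is judged (in metres and radians):
On the way, in this order (a step that is already met when the one before it is completed fails the run):
1. the cover is shut over the components with the frame still component side up (value of joint cover below 0.08 rad and value of joint frame below 0.5 rad), for 0.2 s.
2. the frame, with its cover shut, is turned over to its stop, solder side up (value of joint frame above 3.04 rad and value of joint cover below 0.12 rad), for 0.2 s.
At the end, for the whole second after the job is handed in: The frame is within 0.10 rad (6 degrees) of its solder-side-up stop, the cover within 0.12 rad of shut, and the stand upright, at rest, and within 30 mm of where it stood (all of step 2 and angle between stand's own z axis and vertical below 0.05 rad and distance of stand from where it was at the start of the episode below 0.03 m and linear speed of stand below 0.02 m/s); the robot touches nothing.
It fails at once if the frame is turned with the cover open (the parts would fall out) (value of joint cover above 0.35 rad and value of joint frame above 0.7 rad).
It fails at once if the stand is lifted or tipped (height (world z) of stand above 0.012 m or angle between stand's own z axis and vertical above 0.12 rad).
It fails at once if the stand is shoved more than 40 mm (distance of stand from where it was at the start of the episode above 0.04 m).
It fails at once if the fingers hit or squeeze the stand, frame or cover hard, with more than 150 N (contact force between the fingers and stand above 150 N).
It fails at once if something around the stand is disturbed (distance of any of flux_bottle, solder_spool, screwdriver, tweezers from where it was at the start of the episode above 0.03 m or angle between flux_bottle's own z axis and vertical above 0.5 rad).
It also fails if it takes over 64 s, if anything falls off the work surface, if the arm or the gripper's body presses on something with over 40 N, if the wrist force passes 120 N, or if a joint passes its speed limit or range.

## Robot

A 6-joint arm with a two-finger parallel gripper is mounted at the origin on the work surface. World frame = base frame: x ahead of the robot, y to its left, z up, the work surface at z = 0. Lengths are in m, angles in degrees, forces in N, time in s.
With the tool pointing down it reaches from about 0.25 to 0.725 m from the base axis. Payload 9.7 kg.
Tool frame: the origin (TCP) lies at the very end of the fingers, on their centre line; the grasp point (between the pads) lies 19 mm behind it; z points along the fingers, y is the line along which they close (so a half turn about z gives the same grasp; the last joint's range is limited). The gripper opens to 85 mm and grips with 20 to 120 N. Pads are 22 mm wide; open, the fingers measure 114 mm over their backs; the gripper's body (76 mm by 85 mm) begins 54 mm behind the grasp point. The pads swing forward as they close: fully open they stand 13 mm farther back than shut.
Start: joints at [69.041, 4.979, 10.078, 95.1, 0, 90], TCP at [0.197, 0.514, 0.231] pointing down, gripper open.
Joint ranges: [-179.16, 179.16], [-48.56, 103.87], [-65.8, 70.77], [-126.05, 130.52], [-82.76, 87.17], [-180, 180]. Speed limits (degrees/s): [127.2, 127.2, 147.25, 180, 180, 180].

## Interface

Orientations are given as [roll, pitch, yaw] about the fixed x, y, z axes, in that order (R = Rz(yaw) Ry(pitch) Rx(roll)).
In Python, from workcell import bot, viewer, finder gives the robot as it stands. The module is installed in compiled form; this text tells all that it offers.
- The arm moves only by the shell command python3 -m inch 'ROWS' [FORCE]. ROWS is JSON, a list that holds one entry, the list of rows, each a list of 7 numbers: the opening in per cent of the stroke, from 0 (shut) to 100 (fully open), then the shift along the tool's x, y, z in mm, then the turn, a rotation vector about the tool's x, y, z in degrees. In form: [[[grip, tx, ty, tz, ax, ay, az], ...]]. A call has 1 to 8 rows; each row shifts and turns the commanded pose from where the row before left it, along the tool's axes as they then stand; what a row does not reach is not made up. A row lasts 1/8 s, in which the tool goes at most 62.5 mm and 10.7 degrees, less where a joint would pass 70% of its speed; a pose out of reach is approached as far as the arm can. A call with a gripper value outside its range is refused whole. The fingers move at their own pace and stop on an object; FORCE is the grip in N (left out, the last holds). Time passes only in rows, so rows that do not move let the fingers close. It gives the time, the measured TCP pose, the force, the opening and the grip force at its end, in the units of the state.
- bot.get_obs(): the state, without advancing time (a new reading comes with each control period).
- viewer.camera(name): name is "scene" or "top" or "wrist"; returns a dict with "pixels" (420x560x3 uint8, red, green, blue), "vfov" (degrees; the focal length in pixels is half the picture's height over the tangent of half this angle, whatever the lens; pixels are square), "cx", "cy" (the principal point, pixels), "k1" (the pictures are not rectified: a ray, as slopes to the right and down, at radius r is drawn at 1 + k1 r^2 times it, then the intrinsics apply), "R" (3x3) and "t" (3): a world point X has camera coordinates R X + t. Camera axes: x right, y down, z forward; pixel columns grow to the right and rows downward; lengths in m; the calibration is good to about 2 mm. A picture is of the moment at which its call begins. There is no depth.
- bot.job_done(): hands the job in; it is judged then, once.
Trained networks look in the newest picture that a camera, given by its name, has taken for a name from the list of things; names that differ only in an ending like _2 or _b are one class to them, and where a whole thing is asked for, a point or a joint stands for the part that bears it (a point fixed in the world has none). Each returns a list of dicts, best first, with "conf" (0 to 1); they miss things now and then, are a little off and sometimes report something else, mostly with a low value. They report only what shows in the picture. A call takes as long as a camera call.
- finder.outline_of(camera, thing): "pixels" (420x560 bool, what is visible of it) and "extent" ([centre column, centre row, width, height] in pixels, round what is visible of it).
- finder.mark_of(camera, thing): "position" ([column, row] in pixels: a listed point, or the origin of a listed thing).
The state is a dict: "time": time; "q": joint angles; "qd": joint speeds; "joint_efforts": joint torques, N m; "ee_pos": TCP position; "tcp_rot": TCP orientation; "wrist_force": force on the tool from outside, world axes, zero at the start; "torque": the same for the moment, N m; "opening": finger opening in m; "grasp_force": force on a finger pad.
Only numpy, scipy, OpenCV 4.12 (cv2) and the standard library are available. Lean on these libraries where they do the work, as an engineer would, in place of code of your own. Each camera call takes 0.05 s, during which the arm holds its last target. There are 200 camera calls.

## Working session

There is one attempt and no reset: what is moved stays moved. The work goes in short steps, Python scripts to look and compute and a shell command to move; the robot and the scene stay as the last step left them, time stands still between calls to the robot, and variables do not carry over. Pictures are saved under pics/ and viewed, at most 10 in all, crops included, and the job is handed in when it is done.

```bash
mkdir -p pics
cat > h.py <<'E'
import numpy as np, cv2
from scipy.spatial.transform import Rotation as Ro
from scipy.optimize import least_squares
from workcell import bot, viewer, finder
def cam(n):
    c=viewer.camera(n); c['f']=210/np.tan(np.radians(c['vfov'])/2); c['R']=np.array(c['R']);c['t']=np.array(c['t']);return c
def save(c,fn): cv2.imwrite('pics/'+fn,np.ascontiguousarray(np.array(c['pixels'])[:,:,::-1]))
def proj(c,X):
    p=np.atleast_2d(X)@c['R'].T+c['t']; s=p[:,:2]/p[:,2:]; r2=(s**2).sum(1,keepdims=True)
    return s*(1+c['k1']*r2)*c['f']+[c['cx'],c['cy']]
def obs():
    o=bot.get_obs(); print('t',o['time'],'p',np.round(o['ee_pos'],4),'rpy',np.round(o['tcp_rot'],1),'F',np.round(o['wrist_force'],1),'op',o['opening']);return o
E
python3 - <<'E'
from h import *
o=obs()
for n in ['scene','top']:
    c=cam(n); save(c,n+'0.png'); print(n,c['vfov'],c['k1'],'campos',np.round(-c['R'].T@c['t'],3))
    for th in ['stand','pivot','near_bar','far_bar','cover_hinge','cover_edge','flux_bottle','solder_spool','multimeter','parts_bin','screwdriver','tweezers']:
        m=finder.mark_of(n,th); print(th,[(np.round(d['position'],1).tolist(),round(d['conf'],2)) for d in m[:2]])
E
```

```text
t 0.0 p [0.1966 0.5134 0.2306] rpy [-179.9   -0.   159. ] F [-0.1 -0.3  0.5] op 0.08548406907816333
scene 51.36602889154658 -0.04691595694739481 campos [ 1.436 -0.039  0.929]
stand [([288.6, 250.6], 0.93)]
pivot [([287.8, 217.1], 0.86)]
near_bar [([283.8, 200.3], 0.93)]
far_bar [([298.2, 234.1], 0.67), ([290.2, 217.3], 0.28)]
cover_hinge [([291.7, 223.2], 0.75), ([299.1, 204.7], 0.29)]
cover_edge [([296.4, 203.3], 0.92)]
flux_bottle [([354.2, 235.6], 0.65), ([289.9, 224.0], 0.64)]
solder_spool [([213.8, 257.7], 0.59)]
multimeter [([460.4, 251.7], 0.93)]
parts_bin [([102.2, 272.7], 0.72)]
screwdriver [([430.9, 216.8], 0.79)]
tweezers [([146.8, 218.7], 0.59)]
top 42.60838367525161 0.00713481182906406 campos [ 0.258 -0.034  1.804]
stand [([281.6, 217.3], 0.89), ([274.6, 179.2], 0.19)]
pivot [([279.4, 209.7], 0.76)]
near_bar [([285.5, 226.4], 0.71)]
far_bar [([277.9, 187.1], 0.83)]
cover_hinge [([276.9, 191.8], 0.79)]
cover_edge [([273.4, 180.4], 0.98)]
flux_bottle [([226.1, 232.4], 0.47)]
solder_spool [([344.7, 204.8], 0.88)]
multimeter [([128.5, 209.4], 0.98)]
parts_bin [([438.9, 195.2], 0.85)]
screwdriver [([143.4, 262.7], 0.84)]
tweezers [([417.7, 260.7], 0.48)]
```

```bash
cat >> h.py <<'E'
def Ry(a): return Ro.from_euler('y',a).as_matrix()
def pts(p):
    x,y,w,f,c=p; Rz=Ro.from_euler('z',w).as_matrix(); o=np.array([x,y,0]); F=Rz@Ry(f); C=F@Ry(c); pv=o+[0,0,.13]
    h=pv+F@[.044,0,.014]
    return dict(stand=o,pivot=pv,near_bar=pv+F@[-.063,0,0],far_bar=pv+F@[.061,0,0],cover_hinge=h,cover_edge=h+C@[-.104,0,.010])
def measure(cams=('scene','top'),fix=None,p0=None,things=('stand','pivot','near_bar','far_bar','cover_hinge','cover_edge'),pr=True):
    D=[]; C={}
    for n in cams:
        C[n]=c=cam(n)
        for th in things:
            for d in finder.mark_of(n,th)[:1]: D.append((n,th,np.array(d['position']),d['conf']))
    p0=np.array(p0 if p0 is not None else [.45,-.04,-.1,.1,1.6],float)
    k=0 if fix is None else 3
    if fix is not None: p0[:3]=fix
    def full(v): return np.r_[p0[:k],v]
    def res(v):
        P=pts(full(v)); return np.concatenate([(proj(C[n],P[th])[0]-u)*np.sqrt(q) for n,th,u,q in D])
    s=least_squares(res,p0[k:],loss='soft_l1',f_scale=2.)
    p=full(s.x); P=pts(p)
    if pr:
        print('x,y,yaw,frame,cover',np.round(p,4))
        for n,th,u,q in D: print(n,th,round(q,2),np.round(proj(C[n],P[th])[0]-u,1))
    return p,C
def ground(c,u,z):
    f=lambda v: proj(c,np.array([v[0],v[1],z]))[0]-u
    return least_squares(f,[.4,0]).x
E
python3 - <<'E'
from h import *
p,C=measure()
for k,v in pts(p).items(): print(k,np.round(v,3))
c=C['top']
for th,u in dict(bottle=[226.1,232.4],spool=[344.7,204.8],mm=[128.5,209.4],bin=[438.9,195.2],sd=[143.4,262.7],tw=[417.7,260.7]).items(): print(th,np.round(ground(c,np.array(u),0),3))
c=C['scene']
for th,u in dict(bottle=[354.2,235.6],spool=[213.8,257.7]).items(): print(th,np.round(ground(c,np.array(u),0),3))
a=cv2.imread('pics/scene0.png')[140:320,80:500]; b=cv2.imread('pics/top0.png')[120:300,100:480]
b=cv2.copyMakeBorder(b,0,0,0,40,0); cv2.imwrite('pics/v1.png',cv2.resize(np.vstack([a,b]),None,fx=1.6,fy=1.6))
E
```

```text
x,y,yaw,frame,cover [ 0.5454 -0.008   0.1984  0.1638  1.5603]
scene stand 0.86 [ 0.6 -0.1]
scene pivot 0.57 [-2.8 -2.5]
scene near_bar 0.77 [1.2 0.3]
scene far_bar 0.61 [0.3 0.9]
scene cover_hinge 0.91 [ 0.9 -0.1]
scene cover_edge 0.6 [-0.2 -0.6]
top stand 0.57 [-2.1 -0.9]
top pivot 0.83 [ 2.8 -0.1]
top near_bar 0.67 [ 1.  -0.3]
top far_bar 0.96 [-0.3  0.5]
top cover_hinge 0.88 [-1.3  0.5]
top cover_edge 0.85 [ 1.7 -0.9]
stand [ 0.545 -0.008  0.   ]
pivot [ 0.545 -0.008  0.13 ]
near_bar [ 0.484 -0.02   0.14 ]
far_bar [0.604 0.004 0.12 ]
cover_hinge [0.59  0.001 0.137]
cover_edge [0.615 0.006 0.238]
bottle [0.488 0.178]
spool [ 0.579 -0.224]
mm [0.57  0.512]
bin [ 0.609 -0.545]
sd [0.388 0.455]
tw [ 0.387 -0.462]
bottle [0.496 0.19 ]
spool [ 0.576 -0.227]
```

View pics/v1.png

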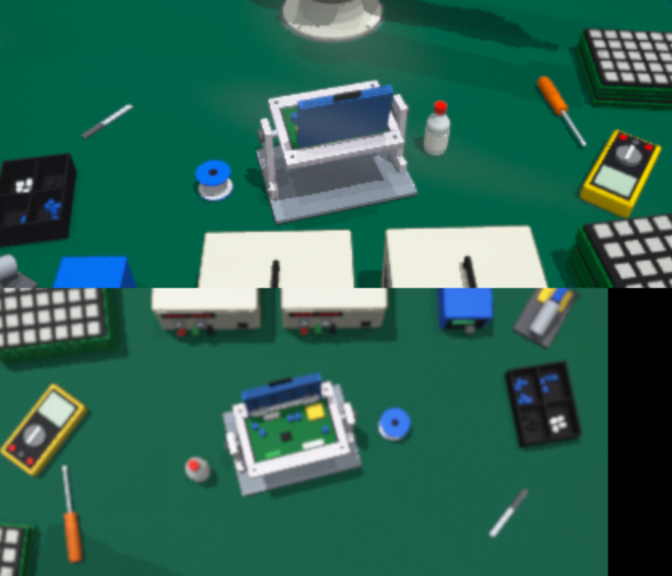

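```bash
cat >> h.py <<'E'
S=np.array([0.5454,-0.008,0]); W=0.1984
RS=Ro.from_euler('z',W).as_matrix()
def state(*targets):
    "print TCP in stand axes (mm), and tool-axis shifts to each target (stand mm) in sequence"
    o=obs(); R=Ro.from_euler('xyz',o['tcp_rot'],degrees=True).as_matrix()
    p=RS.T@(np.array(o['ee_pos'])-S); T=RS.T@R
    print('stand-frame tcp mm',np.round(p*1e3,1),'toolz',np.round(T[:,2],2),'tooly',np.round(T[:,1],2),'yawerr',np.round(np.degrees(np.arctan2(-T[0,0],T[1,0])),1),'q',np.round(o['q'],0))
    for t in targets:
        t=np.array(t)/1e3; print('  to',np.round(t*1e3),'tool shift',np.round(T.T@(t-p)*1e3,1)); p=t
E
python3 -m inch '[[[0,0,0,-10,0,0,7.2],[0,0,0,-10,0,0,7.2],[0,0,0,-10,0,0,7.2],[0,0,0,-10,0,0,7.2],[0,0,0,-10,0,0,7.2],[0,0,0,-10,0,0,7.2],[0,0,0,-10,0,0,7.2],[0,0,0,-10,0,0,7.2]]]' 20
python3 -c "
from h import *
state([105,0,310],[105,0,215])"
```

```text
time: 3.0
ee_pos: [0.1967, 0.5136, 0.3116]
tcp_rot: [-180.0, -0.0, 101.2]
wrist_force: [-0.2, 0.5, -0.1]
opening: 0.0001
grasp_force: 0.0
t 3.0 p [0.1967 0.5136 0.3116] rpy [-180.    -0.   101.2] F [-0.2  0.5 -0.1] op 5.929246032865487e-05
stand-frame tcp mm [-239.   580.1  311.6] toolz [-0.  0. -1.] tooly [ 1. -0. -0.] yawerr -0.2 q [ 69.   8.  22. 104.   0. 148.]
  to [105.   0. 310.] tool shift [-579.1  345.7    1.6]
  to [105.   0. 215.] tool shift [-0.  0. 95.]
```

```bash
python3 -m inch '[[[0,-36,21.5,0,0,0,0],[0,-36,21.5,0,0,0,0],[0,-36,21.5,0,0,0,0],[0,-36,21.5,0,0,0,0],[0,-36,21.5,0,0,0,0],[0,-36,21.5,0,0,0,0],[0,-36,21.5,0,0,0,0],[0,-36,21.5,0,0,0,0]]]'
python3 -m inch '[[[0,-36,21.5,0,0,0,0],[0,-36,21.5,0,0,0,0],[0,-36,21.5,0,0,0,0],[0,-36,21.5,0,0,0,0],[0,-36,21.5,0,0,0,0],[0,-36,21.5,0,0,0,0],[0,-36,21.5,0,0,0,0],[0,-36,21.5,0,0,0,0]]]'
python3 - <<'E'
from h import *
state([105,0,310],[105,0,215])
p,C=measure(fix=[*S[:2],W])
cv2.imwrite('pics/v2.png',cv2.resize(np.vstack([np.array(C[n]['pixels'])[130:300,160:400,::-1] for n in ('scene','top')]),None,fx=1.7,fy=1.7))
E
```

```text
time: 4.0
ee_pos: [0.4232, 0.2643, 0.3114]
tcp_rot: [180.0, -0.0, 101.4]
wrist_force: [-0.2, 0.7, -0.4]
opening: 0.0001
grasp_force: 0.0
time: 5.0
ee_pos: [0.649, 0.0161, 0.3113]
tcp_rot: [180.0, 0.0, 101.4]
wrist_force: [0.8, -0.2, 0.2]
opening: -0.0
grasp_force: 0.0
t 5.0 p [0.649  0.0161 0.3113] rpy [180.    0.  101.4] F [ 0.8 -0.2  0.2] op -2.375863308435725e-05
stand-frame tcp mm [106.3   3.2 311.3] toolz [ 0. -0. -1.] tooly [1. 0. 0.] yawerr 0.1 q [  1.  23.  41. 108.   0.  80.]
  to [105.   0. 310.] tool shift [-3.2 -1.3  1.3]
  to [105.   0. 215.] tool shift [ 0. -0. 95.]
x,y,yaw,frame,cover [ 0.5454 -0.008   0.1984  0.1347  1.5966]
scene stand 0.75 [ 2.8 -1.3]
scene pivot 0.62 [-1.4 -1.1]
scene near_bar 0.88 [ 3.9 -0.5]
scene far_bar 0.88 [-0.5  0.2]
scene cover_hinge 0.68 [1.6 0.2]
scene cover_edge 0.62 [-2.2 -2.2]
top stand 0.2 [-0.4  3.3]
top pivot 0.97 [1.8 1.2]
top near_bar 0.93 [-0.5 -1.2]
top cover_edge 0.39 [ -7.2 -36.9]
```

View pics/v2.png

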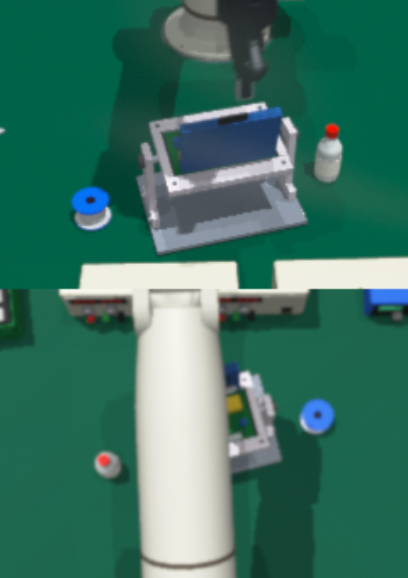

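Run:
```python
from h import *
c=cam('scene'); o=obs(); print(proj(c,o['ee_pos']), proj(c,[.4232,.2643,.3114]))
cv2.imwrite('pics/v3.png',np.array(c['pixels'])[60:300,130:430,::-1].repeat(2,0).repeat(2,1))
```

```text
t 5.75 p [0.648  0.0175 0.3115] rpy [180.    0.  101.5] F [ 0.8 -0.2 -0.3] op 0.00021474381582770223
[[302.57332071 186.4820486 ]] [[389.68447954 133.52784319]]
```

View pics/v3.png

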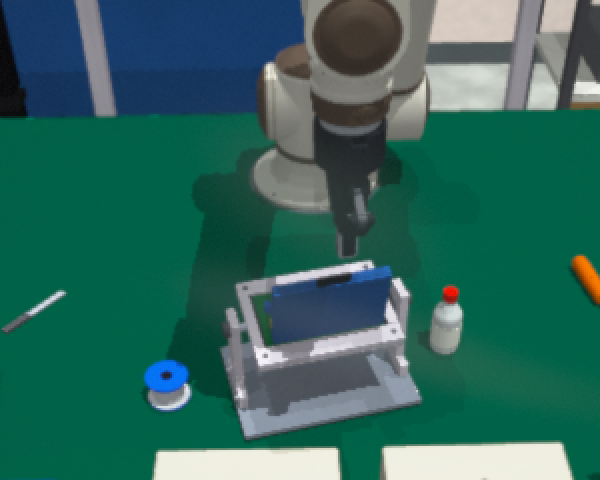

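```bash
python3 -m inch '[[[0,0,0,24,0,0,0],[0,0,0,24,0,0,0],[0,0,0,24,0,0,0],[0,0,0,24,0,0,0],[0,0,0,0,0,0,0]]]'
python3 - <<'E'
from h import *
P=[]
for f in [95,80,65,50,38,26,16,8,0]:
    a=np.radians(f); P.append([45+14.5-85*np.cos(a)+10*np.sin(a),0,139+85*np.sin(a)+10*np.cos(a)])
state(*P)
E
```

```text
time: 6.38
ee_pos: [0.6473, 0.0173, 0.2135]
tcp_rot: [-179.8, -0.0, 101.4]
wrist_force: [0.2, 0.3, 1.6]
opening: 0.0001
grasp_force: 0.0
t 6.375 p [0.6473 0.0173 0.2135] rpy [-179.8   -0.   101.4] F [0.2 0.3 1.6] op 0.00012213396346071682
stand-frame tcp mm [104.9   4.7 213.5] toolz [-0.  0. -1.] tooly [ 1.  0. -0.] yawerr 0.1 q [ 2. 19. 24. 96. -0. 80.]
  to [ 77.   0. 223.] tool shift [ -4.7 -28.   -9.2]
  to [ 55.   0. 224.] tool shift [  0.  -22.3  -1.6]
  to [ 33.   0. 220.] tool shift [  0.  -21.9   4.3]
  to [ 13.   0. 211.] tool shift [  0.  -20.1   9.8]
  to [ -1.   0. 199.] tool shift [  0.  -13.8  11.4]
  to [-13.   0. 185.] tool shift [  0.  -11.1  14. ]
  to [-19.   0. 172.] tool shift [ 0.  -6.9 13.2]
  to [-23.   0. 161.] tool shift [-0.  -3.8 11.3]
  to [-26.   0. 149.] tool shift [-0.  -2.2 11.7]
```

```bash
python3 -m inch '[[[0,-4,-14,-4,0,0,0],[0,0,-14,-4,0,0,0],[0,0,-11,-1,0,0,0],[0,0,-11,-1,0,0,0],[0,0,-11,2,0,0,0],[0,0,-11,2,0,0,0],[0,0,-10,5,0,0,0],[0,0,-10,5,0,0,0]]]'
python3 -m inch '[[[0,0,-7,6,0,0,0],[0,0,-7,6,0,0,0],[0,0,-5.5,7,0,0,0],[0,0,-5.5,7,0,0,0],[0,0,0,0,0,0,0]]]'
python3 - <<'E'
from h import *
state()
p,C=measure(fix=[*S[:2],W],cams=['scene'],p0=[0,0,0,.1,.4])
cv2.imwrite('pics/v4.png',cv2.resize(np.array(C['scene']['pixels'])[150:290,200:400,::-1],None,fx=3,fy=3))
E
```

```text
time: 7.38
ee_pos: [0.558, -0.005, 0.2109]
tcp_rot: [-180.0, -0.0, 101.4]
wrist_force: [0.8, -0.9, 0.5]
opening: -0.0
grasp_force: 0.3
time: 8.0
ee_pos: [0.5337, -0.0099, 0.1846]
tcp_rot: [-179.9, -0.0, 101.4]
wrist_force: [-0.1, -1.0, 0.3]
opening: -0.0001
grasp_force: 0.0
t 8.0 p [ 0.5337 -0.0099  0.1846] rpy [-179.9   -0.   101.4] F [-0.1 -1.   0.3] op -0.00010280755819188514
stand-frame tcp mm [-11.8   0.5 184.6] toolz [-0.  0. -1.] tooly [ 1.  0. -0.] yawerr 0.1 q [-1.  2.  2. 90.  0. 78.]
x,y,yaw,frame,cover [ 0.5454 -0.008   0.1984  0.1717  0.3606]
scene stand 0.88 [2.3 1.6]
scene pivot 0.56 [-2.7 -1.7]
scene far_bar 0.73 [ 0.2 -1.4]
scene cover_hinge 0.56 [1.1 0.8]
scene cover_edge 0.96 [0.9 0.4]
```

View pics/v4.png

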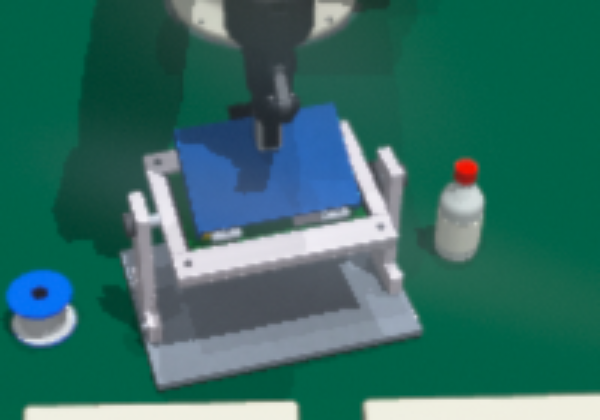

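```bash
python3 -m inch '[[[0,0,-4,6,0,0,0],[0,0,-3,6,0,0,0],[0,0,-2,6,0,0,0],[0,0,-1,4,0,0,0],[0,0,-1,3,0,0,0],[0,0,0,2,0,0,0],[0,0,0,0,0,0,0]]]'
python3 -m inch '[[[0,0,0,2,0,0,0],[0,0,0,2,0,0,0],[0,0,0,0,0,0,0]]]'
python3 - <<'E'
from h import *
state()
p,C=measure(fix=[*S[:2],W],cams=['scene'],p0=[0,0,0,.1,.1])
E
```

```text
time: 9.22
ee_pos: [0.5235, -0.012, 0.1582]
tcp_rot: [-180.0, -0.0, 101.4]
wrist_force: [-0.4, 0.6, -0.1]
opening: 0.0003
grasp_force: 0.0
time: 9.6
ee_pos: [0.5229, -0.0123, 0.1554]
tcp_rot: [-180.0, 0.0, 101.4]
wrist_force: [-7.1, -1.9, 9.7]
opening: -0.0004
grasp_force: 4.7
t 9.6 p [ 0.5229 -0.0123  0.1554] rpy [-180.     0.   101.4] F [-7.1 -1.9  9.7] op -0.00036456040423772293
stand-frame tcp mm [-22.9   0.3 155.4] toolz [-0. -0. -1.] tooly [ 1.  0. -0.] yawerr 0.1 q [-1.  0. -3. 87. -0. 77.]
x,y,yaw,frame,cover [ 0.5454 -0.008   0.1984  0.0519 -0.043 ]
scene stand 0.69 [ 0.7 -1.5]
scene pivot 0.8 [-0.4 -0.7]
scene near_bar 0.67 [2.5 0.4]
scene far_bar 0.75 [-3.5 -2.9]
scene cover_hinge 0.63 [147.3   8. ]
scene cover_edge 0.95 [0. 0.]
```

```bash
python3 -m inch '[[[0,0,0,1.5,0,0,0],[0,0,0,0,0,0,0],[0,0,0,0,0,0,0],[0,0,0,-20,0,0,0],[0,0,0,-20,0,0,0]]]'
python3 - <<'E'
from h import *
state([-23,0,190],[79,0,190],[79,0,142])
p,C=measure(fix=[*S[:2],W],cams=['scene'],p0=[0,0,0,.05,.05])
E
```

```text
time: 10.58
ee_pos: [0.5234, -0.012, 0.1933]
tcp_rot: [-180.0, -0.0, 101.4]
wrist_force: [-0.2, -0.1, 1.0]
opening: -0.0
grasp_force: 0.0
t 10.575 p [ 0.5234 -0.012   0.1933] rpy [-180.    -0.   101.4] F [-0.2 -0.1  1. ] op -1.4685466466286882e-06
stand-frame tcp mm [-22.4   0.4 193.3] toolz [-0.  0. -1.] tooly [ 1.  0. -0.] yawerr 0.1 q [-1.  1.  1. 91.  0. 77.]
  to [-23.   0. 190.] tool shift [-0.4 -0.6  3.3]
  to [ 79.   0. 190.] tool shift [-1.00e-01  1.02e+02 -0.00e+00]
  to [ 79.   0. 142.] tool shift [-0.  0. 48.]
x,y,yaw,frame,cover [ 0.5454 -0.008   0.1984  0.0476  0.0102]
scene stand 0.87 [ 1.8 -1.3]
scene pivot 0.88 [-2.6 -1. ]
scene near_bar 0.79 [ 1.4 -1.1]
scene far_bar 0.68 [-0.8 -2.1]
scene cover_hinge 0.79 [0.6 0.1]
scene cover_edge 0.71 [2.7 0.1]
```

Cover is shut. Move over the far bar and plan the press.

```bash
python3 -m inch '[[[0,0,25,0,0,0,0],[0,0,26,0,0,0,0],[0,0,25,0,0,0,0],[0,0,26,5,0,0,0],[0,0,0,22,0,0,0],[0,0,0,22,0,0,0],[0,0,0,0,0,0,0]]]'
python3 - <<'E'
from h import *
state()
prev=None
for th in range(0,61,5):
    a=np.radians(th); t=np.radians(max(0,th-25)); rho=65
    T=np.array([rho*np.cos(a)+7*np.sin(a)+14.5*np.cos(t),130-rho*np.sin(a)+7*np.cos(a)-14.5*np.sin(t)])
    if prev is not None:
        d=T-prev[0]; tt=prev[1]; y=np.array([np.cos(tt),-np.sin(tt)]); z=np.array([-np.sin(tt),-np.cos(tt)])
        print(th,np.round(T,1),'y,z',np.round([d@y,d@z],1),'turn',round(np.degrees(t-tt)))
    prev=(T,t)
E
```

```text
time: 11.8
ee_pos: [0.6222, 0.0082, 0.1412]
tcp_rot: [-179.8, -0.0, 101.4]
wrist_force: [0.0, 1.1, 0.1]
opening: -0.0001
grasp_force: 0.0
t 11.8 p [0.6222 0.0082 0.1412] rpy [-179.8   -0.   101.4] F [0.  1.1 0.1] op -9.15125199475741e-05
stand-frame tcp mm [ 78.5   0.7 141.2] toolz [-0.  0. -1.] tooly [ 1.  0. -0.] yawerr 0.1 q [ 1. 14. 11. 87. -0. 79.]
5 [ 79.9 131.3] y,z [0.4 5.7] turn 0
10 [ 79.7 125.6] y,z [-0.1  5.7] turn 0
15 [ 79.1 119.9] y,z [-0.6  5.7] turn 0
20 [ 78.  114.3] y,z [-1.1  5.6] turn 0
25 [ 76.4 108.9] y,z [-1.6  5.5] turn 0
30 [ 74.2 102.3] y,z [-2.1  6.6] turn 5
35 [71.5 95.9] y,z [-2.1  6.6] turn 5
40 [68.3 89.8] y,z [-2.1  6.6] turn 5
45 [64.5 84. ] y,z [-2.1  6.6] turn 5
50 [60.3 78.6] y,z [-2.1  6.6] turn 5
55 [55.6 73.5] y,z [-2.1  6.6] turn 5
60 [50.4 68.9] y,z [-2.1  6.6] turn 5
```

```bash
python3 -m inch '[[[0,0,1,6,0,0,0],[0,0,0.5,6,0,0,0],[0,0,0,6,0,0,0],[0,0,-1,5,0,0,0],[0,0,-1,5,0,0,0],[0,0,-1.5,5,0,0,0],[0,0,0,0,0,0,0]]]'
python3 - <<'E'
from h import *
state()
p,C=measure(fix=[*S[:2],W],cams=['scene'],p0=[0,0,0,.4,.0])
E
```

```text
time: 12.68
ee_pos: [0.6236, 0.0081, 0.1111]
tcp_rot: [179.7, 0.0, 101.5]
wrist_force: [12.5, 2.7, -3.2]
opening: -0.0
grasp_force: 6.0
t 12.675 p [0.6236 0.0081 0.1111] rpy [179.7   0.  101.5] F [12.5  2.7 -3.2] op -3.955668597691364e-05
stand-frame tcp mm [ 79.8   0.4 111.1] toolz [ 0. -0. -1.] tooly [1. 0. 0.] yawerr 0.1 q [ 1. 14.  7. 83.  0. 79.]
x,y,yaw,frame,cover [ 0.5454 -0.008   0.1984  0.1965 -0.0083]
scene stand 0.93 [ 1.1 -4.8]
scene pivot 0.96 [-1.2 -0.4]
scene near_bar 0.64 [ 1.1 -1.8]
scene far_bar 0.69 [ 0.1 -2.7]
scene cover_hinge 0.85 [3.6 0.2]
scene cover_edge 0.79 [-0.1 -0. ]
```

Run:
```python
from h import *
c=cam('scene'); print(proj(c,bot.get_obs()['ee_pos']))
cv2.imwrite('pics/v5.png',cv2.resize(np.array(c['pixels'])[150:280,210:390,::-1],None,fx=4,fy=4,interpolation=2))
```

```text
[[296.72710443 240.80094617]]
```

View pics/v5.png

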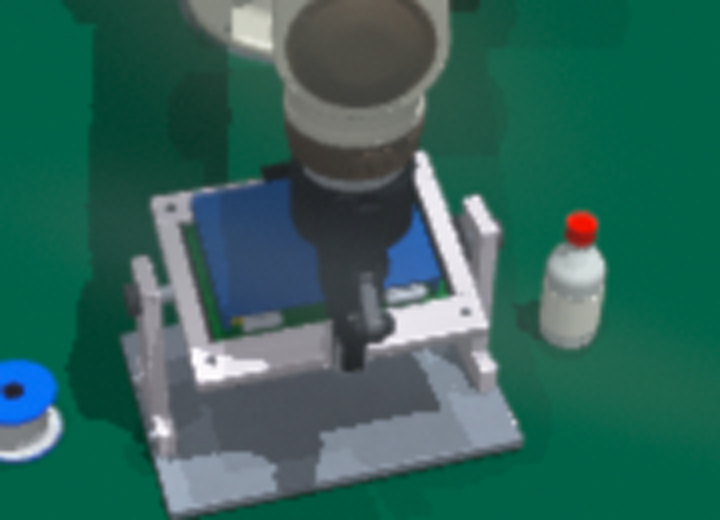

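```bash
python3 -m inch '[[[0,0,8,0,0,0,0],[0,0,2,-15,0,0,0],[0,0,0,-20,0,0,0],[0,0,0,0,0,0,0]]]'
python3 - <<'E'
from h import *
p,C=measure(p0=[*S[:2],W,.2,0])
o=state([69,0,146],[69,0,128])
prev=None
for th in range(10,61,5):
    a=np.radians(th); t=np.radians(max(0,th-20)); rho=63
    T=np.array([rho*np.cos(a)+7*np.sin(a)+6*np.cos(t),130-rho*np.sin(a)+7*np.cos(a)-6*np.sin(t)])
    if prev is not None:
        d=T-prev[0]; tt=prev[1]; y=np.array([np.cos(tt),-np.sin(tt)]); z=np.array([-np.sin(tt),-np.cos(tt)])
        print(th,np.round(T,1),'y,z',np.round([d@y,d@z],1),'turn',round(np.degrees(t-tt)))
    prev=(T,t)
E
```

```text
time: 13.58
ee_pos: [0.6321, 0.0098, 0.1481]
tcp_rot: [179.8, 0.0, 101.4]
wrist_force: [0.2, -0.2, 0.2]
opening: -0.0002
grasp_force: 0.0
x,y,yaw,frame,cover [ 0.5482 -0.0085  0.2365  0.2537  0.0022]
scene stand 0.69 [ 3.5 -0.7]
scene pivot 0.75 [-2.6 -2.1]
scene near_bar 0.59 [-0.2  2.2]
scene far_bar 0.55 [-0.8 -0.9]
scene cover_hinge 0.86 [0.6 1.3]
scene cover_edge 0.83 [0.1 0. ]
top stand 0.71 [-1.8  0.7]
top pivot 0.66 [3.3 0.1]
top near_bar 0.57 [-1.1 -1.2]
top cover_edge 0.63 [ 0.6 -0.1]
t 14.275 p [0.6313 0.0098 0.1458] rpy [180.    0.  101.4] F [ 0.2  0.4 -0.2] op -8.879150822748265e-05
stand-frame tcp mm [ 87.7   0.5 145.8] toolz [ 0. -0. -1.] tooly [1. 0. 0.] yawerr 0.1 q [ 1. 15. 13. 87. -0. 79.]
  to [ 69.   0. 146.] tool shift [ -0.5 -18.7  -0.2]
  to [ 69.   0. 128.] tool shift [ 0. -0. 18.]
15 [ 68.7 120.5] y,z [-0.6  5.5] turn 0
20 [ 67.6 115. ] y,z [-1.1  5.4] turn 0
25 [ 66.  109.2] y,z [-1.6  5.8] turn 5
30 [ 64.  103.5] y,z [-1.6  5.8] turn 5
35 [61.4 98. ] y,z [-1.6  5.8] turn 5
40 [58.4 92.8] y,z [-1.6  5.8] turn 5
45 [54.9 87.9] y,z [-1.6  5.8] turn 5
50 [51.1 83.2] y,z [-1.6  5.8] turn 5
55 [46.8 79. ] y,z [-1.6  5.8] turn 5
60 [42.2 75.1] y,z [-1.6  5.8] turn 5
```

```bash
python3 -m inch '[[[0,0,-10,0,0,0,0],[0,0,-9,0,0,0,0],[0,0,0,9,0,0,0],[0,0,0,9,0,0,0],[0,0,-0.5,6,0,0,0],[0,0,-1,6,0,0,0],[0,0,0,0,0,0,0]]]'
python3 -m inch '[[[0,0,-1.6,5.8,5,0,0],[0,0,-1.6,5.8,5,0,0],[0,0,-1.6,5.8,5,0,0],[0,0,0,0,0,0,0]]]'
python3 - <<'E'
from h import *
p,C=measure(fix=[*S[:2],W],cams=['scene'],p0=[0,0,0,.6,0])
o=state()
E
```

```text
time: 15.15
ee_pos: [0.611, 0.0057, 0.1152]
tcp_rot: [-180.0, -0.0, 101.4]
wrist_force: [0.1, -0.9, 0.3]
opening: 0.0001
grasp_force: 0.0
time: 15.65
ee_pos: [0.6055, 0.0047, 0.097]
tcp_rot: [-164.9, -0.0, 101.5]
wrist_force: [0.8, 0.4, 0.6]
opening: 0.0003
grasp_force: 0.0
x,y,yaw,frame,cover [ 0.5454 -0.008   0.1984  0.4329  0.0075]
scene stand 0.76 [ 3.7 -2. ]
scene pivot 0.59 [-1.8 -1.2]
scene near_bar 0.94 [3.4 2.6]
scene far_bar 0.68 [-1.9 -1.7]
scene cover_hinge 0.65 [10.4 32.3]
scene cover_edge 0.74 [0.2 0.1]
t 16.0 p [0.605  0.0044 0.0999] rpy [-165.1    0.   101.4] F [-0.1  0.6  0.1] op 7.724145579093382e-05
stand-frame tcp mm [60.8  0.4 99.9] toolz [-0.26 -0.   -0.97] tooly [ 0.97  0.   -0.26] yawerr 0.1 q [ 2. 27. 22. 99. -3. 81.]
```

```bash
python3 -m inch '[[[0,0,-1.6,5.8,5,0,0],[0,0,-1.6,5.8,5,0,0],[0,0,-1.6,5.8,5,0,0],[0,0,-1.6,5.8,5,0,0],[0,0,0,0,0,0,0]]]'
python3 - <<'E'
from h import *
p,C=measure(fix=[*S[:2],W],cams=['scene'],p0=[0,0,0,.8,0])
o=state()
c=C['scene'];cv2.imwrite('pics/v6.png',cv2.resize(np.array(c['pixels'])[150:280,210:390,::-1],None,fx=4,fy=4,interpolation=2))
E
```

```text
time: 16.62
ee_pos: [0.5906, 0.0017, 0.0777]
tcp_rot: [-144.8, -0.0, 101.4]
wrist_force: [-0.5, 0.0, -0.7]
opening: -0.0
grasp_force: 0.0
x,y,yaw,frame,cover [ 0.5454 -0.008   0.1984  0.8364  0.    ]
scene stand 0.78 [ 2.7 -1. ]
scene pivot 0.92 [-2.2 -1.3]
scene near_bar 0.62 [ 2.4 -2. ]
scene far_bar 0.78 [0.9 0.3]
scene cover_hinge 0.89 [ 0.9 -0.3]
t 16.975 p [0.5907 0.0015 0.0814] rpy [-145.2    0.   101.4] F [-0.1 -0.4 -0.6] op -0.00021947985370281717
stand-frame tcp mm [46.3  0.4 81.4] toolz [-0.57 -0.   -0.82] tooly [ 0.82  0.   -0.57] yawerr 0.1 q [  3.  48.  43. 120.  -5.  83.]
```

View pics/v6.png

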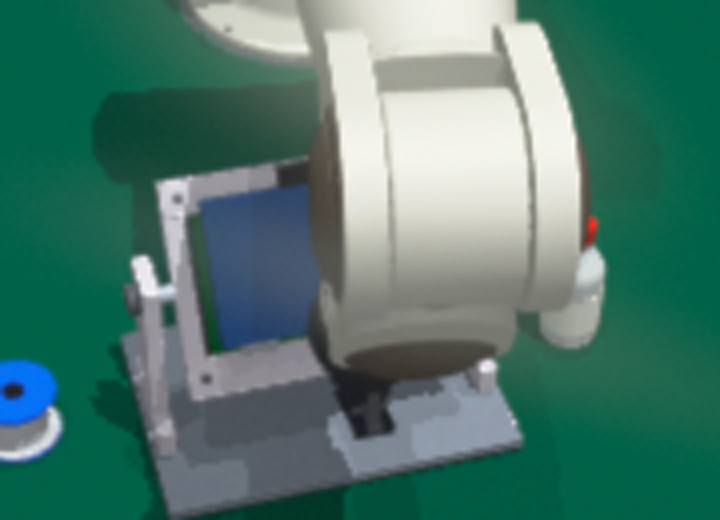

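```bash
python3 -m inch '[[[0,0,-2,6,2,0,0],[0,0,-2,6,2,0,0],[0,0,0,0,0,0,0],[0,0,6,-6,0,0,0],[0,0,6,-15,-6,0,0],[0,0,4,-15,-8,0,0],[0,0,2,-15,-8,0,0],[0,0,0,-20,-8,0,0]]]'
python3 -m inch '[[[0,0,0,-30,-8,0,0],[0,0,0,-30,-1,0,0],[0,0,0,-30,0,0,0],[0,0,0,0,0,0,0]]]'
python3 - <<'E'
from h import *
p,C=measure(fix=[*S[:2],W],cams=['scene'],p0=[0,0,0,.9,0])
o=state([-170,0,270])
E
```

```text
time: 17.98
ee_pos: [0.6279, 0.0092, 0.1237]
tcp_rot: [-171.2, -0.0, 101.5]
wrist_force: [0.1, -0.2, 0.8]
opening: -0.0001
grasp_force: 0.0
time: 18.48
ee_pos: [0.6334, 0.0101, 0.216]
tcp_rot: [179.8, 0.0, 101.4]
wrist_force: [-0.0, 0.4, -0.1]
opening: 0.0001
grasp_force: 0.0
x,y,yaw,frame,cover [ 0.5454 -0.008   0.1984  0.8291  0.5399]
scene stand 0.55 [1.4 0.1]
scene pivot 0.97 [-2.3 -0.8]
scene near_bar 0.58 [ 1.4 -2. ]
scene far_bar 0.65 [-0.2 -3.5]
scene cover_hinge 0.59 [4.7 1.3]
scene cover_edge 0.86 [ 1.9 -0.6]
t 18.825 p [0.6325 0.0101 0.2121] rpy [-179.9   -0.   101.4] F [ 0.6 -0.3  0. ] op 0.0001700818153133322
stand-frame tcp mm [ 89.    0.6 212.1] toolz [-0.  0. -1.] tooly [ 1.  0. -0.] yawerr 0.1 q [ 1. 17. 21. 95. -0. 79.]
  to [-170.    0.  270.] tool shift [-2.000e-01 -2.591e+02 -5.740e+01]
```

```bash
python3 -m inch '[[[0,0,0,-20,0,0,0],[0,0,0,-20,0,0,0],[0,0,0,-20,0,0,0],[0,0,-20,0,0,0,0]]]'
python3 - <<'E'
from h import *
p,C=measure(fix=[*S[:2],W],cams=['scene'],p0=[0,0,0,.9,0])
c=C['scene'];im=np.ascontiguousarray(np.array(c['pixels'])[:,:,::-1])
big=cv2.resize(im[140:280,210:390],None,fx=4,fy=4,interpolation=2)
for f,cv,col in((.85,0,(0,255,0)),(.85,.54,(0,0,255)),(.95,0,(0,255,255))):
    P=pts([*S[:2],W,f,cv])
    F=RS@Ry(f); Cc=F@Ry(cv); h=P['cover_hinge']
    q=np.array([h+Cc@np.array(v) for v in([-.104,-.075,.01],[-.104,.075,.01],[0,.075,.01],[0,-.075,.01])])
    u=(proj(c,q)-[210,140])*4
    cv2.polylines(big,[u.astype(np.int32)],True,col,1)
cv2.imwrite('pics/v7.png',big)
E
```

```text
time: 19.32
ee_pos: [0.614, 0.0063, 0.2737]
tcp_rot: [179.9, 0.0, 101.5]
wrist_force: [1.2, 0.1, 0.2]
opening: 0.0002
grasp_force: 0.0
x,y,yaw,frame,cover [ 0.5454 -0.008   0.1984  1.1225  0.0939]
scene stand 0.86 [ 0.1 -0.9]
scene pivot 0.74 [0.3 0.4]
scene near_bar 0.61 [ 3.  -1.4]
scene far_bar 0.82 [-1.2  0.1]
scene cover_hinge 0.63 [2.6 0.5]
scene cover_edge 0.8 [ 0.8 -0.4]
```

View pics/v7.png

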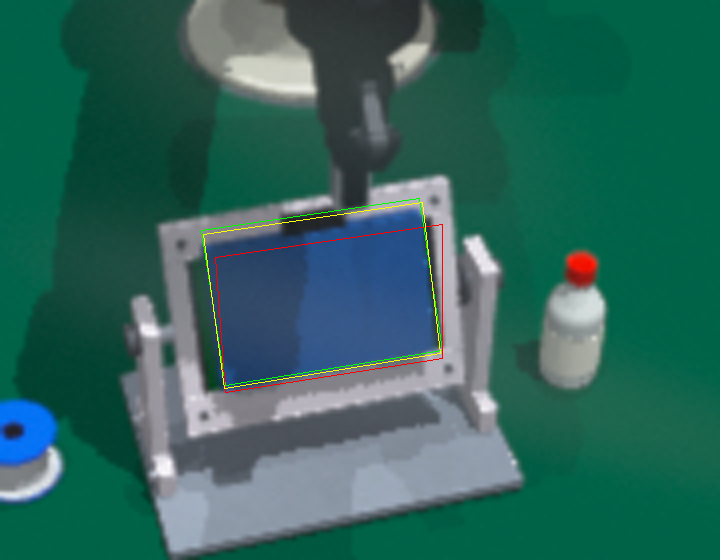

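```bash
python3 -m inch '[[[0,0,-30,0,0,0,0],[0,0,-30,0,0,0,0],[0,0,-30,0,0,0,0],[0,0,-30,0,0,0,0],[0,0,-30,0,0,0,0],[0,0,-30,0,-7,0,0],[0,0,0,0,-7,0,0],[0,0,0,0,-6,0,0]]]'
python3 - <<'E'
from h import *
o=state([-115,0,165],[-75,0,165])
for th in range(60,181,10):
    a=np.radians(th); e=lambda x,z:np.round([x*np.cos(a)+z*np.sin(a),130-x*np.sin(a)+z*np.cos(a)],0)
    print(th,'edge',e(-75,-7),'under mid',e(-66,-7))
E
```

```text
time: 20.68
ee_pos: [0.4367, -0.0296, 0.2738]
tcp_rot: [159.7, 0.0, 101.4]
wrist_force: [-0.3, 0.4, 0.5]
opening: 0.0001
grasp_force: 0.0
t 20.675 p [ 0.4367 -0.0296  0.2738] rpy [159.7   0.  101.4] F [-0.3  0.4  0.5] op 9.094916777361129e-05
stand-frame tcp mm [-1.108e+02  2.000e-01  2.738e+02] toolz [ 0.35  0.   -0.94] tooly [0.94 0.   0.35] yawerr 0.1 q [ -8. -29. -16.  84.   7.  71.]
  to [-115.    0.  165.] tool shift [ -0.2 -41.6 100.6]
  to [-75.   0. 165.] tool shift [-0.1 37.5 13.9]
60 edge [-44. 191.] under mid [-39. 184.]
70 edge [-32. 198.] under mid [-29. 190.]
80 edge [-20. 203.] under mid [-18. 194.]
90 edge [ -7. 205.] under mid [ -7. 196.]
100 edge [  6. 205.] under mid [  5. 196.]
110 edge [ 19. 203.] under mid [ 16. 194.]
120 edge [ 31. 198.] under mid [ 27. 191.]
130 edge [ 43. 192.] under mid [ 37. 185.]
140 edge [ 53. 184.] under mid [ 46. 178.]
150 edge [ 61. 174.] under mid [ 54. 169.]
160 edge [ 68. 162.] under mid [ 60. 159.]
170 edge [ 73. 150.] under mid [ 64. 148.]
180 edge [ 75. 137.] under mid [ 66. 137.]
```

```bash
python3 -m inch '[[[0,0,-10,25,0,0,0],[0,0,-10,25,0,0,0],[0,0,-10,25,0,0,0],[0,0,-10,20,0,0,0],[0,0,0,0,0,0,0]]]'
python3 - <<'E'
from h import *
o=state([-62,0,175],[-38,0,183],[-14,0,193],[10,0,191],[31,0,183],[48,0,168],[58,0,147],[62,0,137])
E
```

```text
time: 21.3
ee_pos: [0.431, -0.0305, 0.1688]
tcp_rot: [160.1, -0.1, 101.4]
wrist_force: [-0.1, 0.0, -0.6]
opening: -0.0004
grasp_force: 0.0
t 21.3 p [ 0.431  -0.0305  0.1688] rpy [ 1.601e+02 -1.000e-01  1.014e+02] F [-0.1  0.  -0.6] op -0.00041982338098209477
stand-frame tcp mm [-116.6    0.5  168.8] toolz [ 0.34  0.   -0.94] tooly [0.94 0.   0.34] yawerr 0.1 q [ -8. -32. -30.  74.   7.  71.]
  to [-62.   0. 175.] tool shift [-0.6 53.4 12.7]
  to [-38.   0. 183.] tool shift [-0.  25.3  0.6]
  to [-14.   0. 193.] tool shift [-0.  26.  -1.3]
  to [ 10.   0. 191.] tool shift [-0.  21.9 10. ]
  to [ 31.   0. 183.] tool shift [-0.  17.  14.7]
  to [ 48.   0. 168.] tool shift [-0.  10.9 19.9]
  to [ 58.   0. 147.] tool shift [-0.   2.3 23.1]
  to [ 62.   0. 137.] tool shift [-0.   0.4 10.8]
```

```bash
python3 -m inch '[[[0,0,18,4,0,0,0],[0,0,18,4,0,0,0],[0,0,9,3,0,0,0],[0,0,8,1,0,0,0],[0,0,6,0,0,0,0],[0,0,6,0,0,0,0],[0,0,6,0,0,0,0],[0,0,6,0,0,0,0]]]'
python3 -m inch '[[[0,0,6.5,0,0,0,0],[0,0,6.5,0,0,0,0],[0,0,6.5,0,0,0,0],[0,0,6.5,0,0,0,0],[0,0,0,0,0,0,0]]]'
python3 - <<'E'
from h import *
p,C=measure(fix=[*S[:2],W],cams=['scene'],p0=[0,0,0,1.5,0])
o=state([10,0,191],[31,0,183],[48,0,168],[58,0,147],[62,0,137])
E
```

```text
time: 22.3
ee_pos: [0.5067, -0.0153, 0.1856]
tcp_rot: [160.0, -0.0, 101.4]
wrist_force: [-2.8, -0.1, 2.8]
opening: 0.0
grasp_force: 1.8
time: 22.92
ee_pos: [0.5312, -0.0105, 0.1945]
tcp_rot: [160.0, 0.0, 101.4]
wrist_force: [-0.4, -0.4, 0.0]
opening: 0.0002
grasp_force: 0.0
x,y,yaw,frame,cover [ 0.5454 -0.008   0.1984  1.5219  0.082 ]
scene stand 0.85 [ 0.9 -4. ]
scene pivot 0.58 [-1.8 -1.2]
scene near_bar 0.69 [ 0.6 -0.7]
scene far_bar 0.97 [ 2.3 -2.5]
scene cover_hinge 0.64 [2.5 0.8]
scene cover_edge 0.78 [ 2.3 -0.5]
t 23.275 p [ 0.5306 -0.0106  0.1945] rpy [160.    0.  101.4] F [-0.1 -0.2 -1. ] op 0.00014279799620551154
stand-frame tcp mm [-15.    0.3 194.5] toolz [ 0.34  0.   -0.94] tooly [0.94 0.   0.34] yawerr 0.1 q [ -4. -18. -18.  71.   5.  76.]
  to [ 10.   0. 191.] tool shift [-0.4 22.3 11.8]
  to [ 31.   0. 183.] tool shift [-0.  17.  14.7]
  to [ 48.   0. 168.] tool shift [-0.  10.8 19.9]
  to [ 58.   0. 147.] tool shift [-0.   2.2 23.2]
  to [ 62.   0. 137.] tool shift [-0.   0.3 10.8]
```

```bash
python3 -m inch '[[[0,0,7.5,3,0,0,0],[0,0,7.5,4,0,0,0],[0,0,7.5,5,0,0,0],[0,0,6,5,0,0,0],[0,0,5.5,5,0,0,0],[0,0,5.5,5,0,0,0],[0,0,0,0,0,0,0]]]'
python3 - <<'E'
from h import *
p,C=measure(fix=[*S[:2],W],cams=['scene'],p0=[0,0,0,2.2,0])
o=state([48,0,168],[58,0,147],[62,0,137])
E
```

```text
time: 24.15
ee_pos: [0.5763, -0.0014, 0.1818]
tcp_rot: [160.0, 0.0, 101.4]
wrist_force: [-0.4, -0.1, -0.4]
opening: -0.0002
grasp_force: 0.0
x,y,yaw,frame,cover [ 0.5454 -0.008   0.1984  2.3218  0.0423]
scene stand 0.98 [ 1.1 -0.2]
scene pivot 0.72 [-1.4 -0.5]
scene near_bar 0.94 [ 3.4 -1. ]
scene far_bar 0.8 [ 0.9 -1.2]
scene cover_hinge 0.77 [ 2.6 -0.1]
scene cover_edge 0.87 [-0.1  0. ]
t 24.5 p [ 0.5761 -0.0015  0.1827] rpy [160.    0.  101.4] F [-0.5  0.3  0.4] op 0.00010827062331899882
stand-frame tcp mm [ 31.3   0.4 182.7] toolz [ 0.34  0.   -0.94] tooly [0.94 0.   0.34] yawerr 0.1 q [ -2. -12. -14.  68.   5.  77.]
  to [ 48.   0. 168.] tool shift [-0.4 10.6 19.5]
  to [ 58.   0. 147.] tool shift [-0.   2.2 23.2]
  to [ 62.   0. 137.] tool shift [-0.   0.3 10.8]
```

```bash
python3 -m inch '[[[0,0,5.5,7,0,0,0],[0,0,5,7,0,0,0],[0,0,2,6,0,0,0],[0,0,1,6,0,0,0],[0,0,1,6,0,0,0],[0,0,0.5,6,0,0,0],[0,0,0,0,0,0,0]]]'
python3 -m inch '[[[0,0,0,4,0,0,0],[0,0,0,3,0,0,0],[0,0,0,3,0,0,0],[0,0,0,0,0,0,0]]]'
python3 - <<'E'
from h import *
p,C=measure(fix=[*S[:2],W],cams=['scene'],p0=[0,0,0,3,0])
o=state([62,0,137])
E
```

```text
time: 25.38
ee_pos: [0.6026, 0.0039, 0.1513]
tcp_rot: [160.0, 0.0, 101.4]
wrist_force: [0.9, -0.9, 0.6]
opening: -0.0
grasp_force: 0.0
time: 25.88
ee_pos: [0.606, 0.0046, 0.1422]
tcp_rot: [160.0, 0.0, 101.4]
wrist_force: [0.4, -0.3, 0.2]
opening: 0.0
grasp_force: 0.0
x,y,yaw,frame,cover [ 0.5454 -0.008   0.1984  2.9877  0.1177]
scene stand 0.74 [ 1.3 -4.1]
scene pivot 0.65 [-1.  -0.7]
scene near_bar 0.65 [ 1.7 -0.6]
scene far_bar 0.84 [-2.2 -0.3]
scene cover_edge 0.68 [-2.  -0.1]
t 26.225 p [0.606  0.0047 0.1425] rpy [160.   -0.  101.4] F [-0.7  0.1  0.4] op -0.0002078067767001928
stand-frame tcp mm [ 61.9   0.5 142.5] toolz [ 0.34  0.   -0.94] tooly [0.94 0.   0.34] yawerr 0.1 q [ -2.  -8. -15.  63.   4.  78.]
  to [ 62.   0. 137.] tool shift [-0.5 -1.8  5.2]
```

```bash
python3 -m inch '[[[0,0,-1,2.5,0,0,0],[0,0,-1,2.5,0,0,0],[0,0,0,1.5,0,0,0],[0,0,0,0,0,0,0]]]'
python3 -m inch '[[[0,0,0,1.5,0,0,0],[0,0,0,1.5,0,0,0],[0,0,0,0,0,0,0]]]'
python3 - <<'E'
from h import *
o=state()
E
```

```text
time: 26.72
ee_pos: [0.6068, 0.0048, 0.1386]
tcp_rot: [159.8, 0.0, 101.4]
wrist_force: [-10.4, 0.4, 18.1]
opening: -0.0
grasp_force: 8.9
time: 27.1
ee_pos: [0.608, 0.005, 0.1384]
tcp_rot: [159.7, 0.0, 101.4]
wrist_force: [-23.2, -1.4, 33.9]
opening: -0.0001
grasp_force: 16.9
t 27.1 p [0.608  0.005  0.1384] rpy [159.7   0.  101.4] F [-23.2  -1.4  33.9] op -6.290569297647779e-05
stand-frame tcp mm [ 64.    0.4 138.4] toolz [ 0.35 -0.   -0.94] tooly [0.94 0.   0.35] yawerr 0.1 q [ -2.  -8. -16.  62.   4.  78.]
```

```bash
python3 -m inch '[[[0,0,0,-5,0,0,0],[0,0,0,-20,0,0,0],[0,0,0,-40,0,0,0],[0,0,-10,-40,0,0,0],[0,0,-40,-30,0,0,0],[0,0,-40,0,0,0,0],[0,0,-40,0,0,0,0],[0,0,0,0,0,0,0]]]'
python3 - <<'E'
from h import *
p,C=measure(p0=[*S[:2],W,3.1,0])
o=state()
cv2.imwrite('pics/v8.png',cv2.resize(np.vstack([np.array(C[n]['pixels'])[130:290,160:400,::-1] for n in ('scene','top')]),None,fx=1.8,fy=1.8))
E
```

```text
time: 28.1
ee_pos: [0.4405, -0.0288, 0.2144]
tcp_rot: [160.0, -0.0, 101.4]
wrist_force: [0.4, -0.9, 1.8]
opening: -0.0003
grasp_force: 0.0
x,y,yaw,frame,cover [ 0.5466 -0.0072  0.1231  3.1093 -0.0613]
scene stand 0.64 [ 0.6 -0.8]
scene pivot 0.78 [-0.7 -1.9]
scene near_bar 0.96 [2.6 0.1]
scene far_bar 0.59 [ 0.7 -0.8]
scene cover_edge 0.67 [1.1 0.5]
top stand 0.61 [-0.6 -0.6]
top pivot 0.58 [ 1.2 -0.5]
top near_bar 0.62 [1.6 0. ]
top far_bar 0.68 [0.7 1.4]
top cover_edge 0.54 [147.5 -20.9]
t 28.8 p [ 0.4424 -0.0284  0.2153] rpy [160.   -0.  101.4] F [ 0.6 -0.2  0.6] op 0.0002162482650210575
stand-frame tcp mm [-105.     0.3  215.3] toolz [ 0.34  0.   -0.94] tooly [0.94 0.   0.34] yawerr 0.1 q [ -8. -30. -23.  78.   6.  72.]
```

View pics/v8.png

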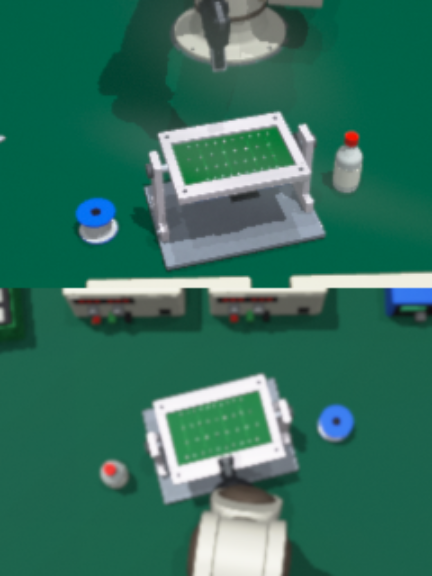

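The frame is level with its solder side up, and the black lip of the shut cover shows beneath it at about (245,196). The stand, bottle and spool are where they were.

```bash
python3 -c "
from workcell import bot
print(bot.job_done())"
```

```text
the job is handed in; nothing more can be done
None
```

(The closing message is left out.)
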